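# Reload three battery cells into the test rack in order from its red end

### The job

Move the three battery cells from the blue carrying rack into the test rack, one to a nest, keeping the order of the row: the cell that stands nearest the robot goes into the nest beside the red end plate, the middle cell into the middle nest, and the farthest cell into the nest beside the black end plate. Keep the cells upright, set each one down fully home on the floor of its nest rather than dropping it in, and leave the scanner, tape roll and bin where they are.

Things in the scene. Friction and masses are not known exactly. Their poses are not given: they have to be found in the camera images.
- cell_green: Loose upright battery cell, 22 mm thick (x), 120 long (y), 90 tall, about 0.5 kg, silver and navy with green top and green band. Two terminals 3 mm high on top at y = +-43 mm; top's middle is free. Origin: centre of underside, z up. The cells start in a row 75 mm apart along x, one to a blue pocket; grasp from above across the 22 mm, fingers closing along x (53 mm free between cells).
- seat_green: Fixed blue pocket of the carrying rack where the green cell starts (pockets look alike; not a target). 46 x 144 mm, floor 4 mm thick, rims 18 mm and end cheeks 48 mm above its origin: centre of underside, 12 mm over the bench. Its x runs along the row, away from the robot, within 0.3 rad of world x. Rack handles 50 mm above the bench, 128 mm from the middle pocket.
- cell_yellow: Loose upright battery cell, 22 mm thick (x), 120 long (y), 90 tall, about 0.5 kg, silver and navy with yellow top and yellow band. Two terminals 3 mm high on top at y = +-43 mm; top's middle is free. Origin: centre of underside, z up. The cells start in a row 75 mm apart along x, one to a blue pocket; grasp from above across the 22 mm, fingers closing along x (53 mm free between cells).
- seat_yellow: Fixed blue pocket of the carrying rack where the yellow cell starts (pockets look alike; not a target). 46 x 144 mm, floor 4 mm thick, rims 18 mm and end cheeks 48 mm above its origin: centre of underside, 12 mm over the bench. Its x runs along the row, away from the robot, within 0.3 rad of world x. Rack handles 50 mm above the bench, 128 mm from the middle pocket.
- cell_white: Loose upright battery cell, 22 mm thick (x), 120 long (y), 90 tall, about 0.5 kg, silver and navy with white top and white band. Two terminals 3 mm high on top at y = +-43 mm; top's middle is free. Origin: centre of underside, z up. The cells start in a row 75 mm apart along x, one to a blue pocket; grasp from above across the 22 mm, fingers closing along x (53 mm free between cells).
- seat_white: Fixed blue pocket of the carrying rack where the white cell starts (pockets look alike; not a target). 46 x 144 mm, floor 4 mm thick, rims 18 mm and end cheeks 48 mm above its origin: centre of underside, 12 mm over the bench. Its x runs along the row, away from the robot, within 0.3 rad of world x. Rack handles 50 mm above the bench, 128 mm from the middle pocket.
- nest_a: One of three like fixed grey nests, 75 mm apart in a row along their x, on the test rack; which name is where varies. Inner 38 (x) by 136 mm (y), floor top 4 mm, rims 18 mm, black end cheeks 48 mm above its origin: centre of underside, 12 mm over the bench. x points away from the robot, within 0.3 rad of world x. A cell goes in from above, length along y, either way round.
- nest_b: One of three like fixed grey nests, 75 mm apart in a row along their x, on the test rack; which name is where varies. Inner 38 (x) by 136 mm (y), floor top 4 mm, rims 18 mm, black end cheeks 48 mm above its origin: centre of underside, 12 mm over the bench. x points away from the robot, within 0.3 rad of world x. A cell goes in from above, length along y, either way round.
- nest_c: One of three like fixed grey nests, 75 mm apart in a row along their x, on the test rack; which name is where varies. Inner 38 (x) by 136 mm (y), floor top 4 mm, rims 18 mm, black end cheeks 48 mm above its origin: centre of underside, 12 mm over the bench. x points away from the robot, within 0.3 rad of world x. A cell goes in from above, length along y, either way round.
- red_end: Fixed red end plate of the test rack, 14 x 130 x 40 mm, brass stud to 51 mm above its origin (centre of its underside, 12 mm over the bench). It stands across one end of the row of nests, near or far from the robot, 51 mm from the middle of the nest beside it. A like black plate closes the other end.
- scanner: Loose bystander, to be left alone: black hand scanner lying on the bench between the racks, 145 mm long (x), 50 mm wide, 37 mm high. Origin: underside, 5 mm from the middle of its length towards its wide head (+x).
- tape_roll: Loose bystander, to be left alone: roll of blue tape lying flat, 90 mm across, 24 mm high. Origin: centre of its underside.
- busbar_bin: Loose bystander, to be left alone: blue open bin with copper busbars, 120 x 100 x 50 mm high. Origin: centre of its underside.
Mind the look-alikes: they are no part of the job. What is shaped like the cell_yellow but pink is not meant.

How it is judged (in metres and radians):
At the end, for the whole second after the job is handed in: The cell that began nearest the robot is in the nest beside the red end plate, the middle one in the middle nest, the farthest beside the black plate. Each is within 13 mm of its nest's centre, under 4 mm off its floor, upright within 7 and along it within 11 degrees, released and at rest (((horizontal distance between cell_green and nest_a below 0.013 m and z of cell_green in the frame of nest_a between 0 and 0.008 m and angle between cell_green's own z axis and vertical below 0.12 rad and angle between the y axis of cell_green and the y axis of nest_a, either way round below 0.2 rad) or (horizontal distance between cell_green and nest_b below 0.013 m and z of cell_green in the frame of nest_b between 0 and 0.008 m and angle between cell_green's own z axis and vertical below 0.12 rad and angle between the y axis of cell_green and the y axis of nest_b, either way round below 0.2 rad) or (horizontal distance between cell_green and nest_c below 0.013 m and z of cell_green in the frame of nest_c between 0 and 0.008 m and angle between cell_green's own z axis and vertical below 0.12 rad and angle between the y axis of cell_green and the y axis of nest_c, either way round below 0.2 rad)) and ((horizontal distance between cell_yellow and nest_a below 0.013 m and z of cell_yellow in the frame of nest_a between 0 and 0.008 m and angle between cell_yellow's own z axis and vertical below 0.12 rad and angle between the y axis of cell_yellow and the y axis of nest_a, either way round below 0.2 rad) or (horizontal distance between cell_yellow and nest_b below 0.013 m and z of cell_yellow in the frame of nest_b between 0 and 0.008 m and angle between cell_yellow's own z axis and vertical below 0.12 rad and angle between the y axis of cell_yellow and the y axis of nest_b, either way round below 0.2 rad) or (horizontal distance between cell_yellow and nest_c below 0.013 m and z of cell_yellow in the frame of nest_c between 0 and 0.008 m and angle between cell_yellow's own z axis and vertical below 0.12 rad and angle between the y axis of cell_yellow and the y axis of nest_c, either way round below 0.2 rad)) and ((horizontal distance between cell_white and nest_a below 0.013 m and z of cell_white in the frame of nest_a between 0 and 0.008 m and angle between cell_white's own z axis and vertical below 0.12 rad and angle between the y axis of cell_white and the y axis of nest_a, either way round below 0.2 rad) or (horizontal distance between cell_white and nest_b below 0.013 m and z of cell_white in the frame of nest_b between 0 and 0.008 m and angle between cell_white's own z axis and vertical below 0.12 rad and angle between the y axis of cell_white and the y axis of nest_b, either way round below 0.2 rad) or (horizontal distance between cell_white and nest_c below 0.013 m and z of cell_white in the frame of nest_c between 0 and 0.008 m and angle between cell_white's own z axis and vertical below 0.12 rad and angle between the y axis of cell_white and the y axis of nest_c, either way round below 0.2 rad)) and ((x of seat_green in the frame of seat_yellow below 0 m and x of seat_green in the frame of seat_white below 0 m and horizontal distance between cell_green and red_end between 0.026 and 0.076 m) or (x of seat_green in the frame of seat_yellow below 0 m and x of seat_green in the frame of seat_white above 0 m and horizontal distance between cell_green and red_end between 0.101 and 0.151 m) or (x of seat_green in the frame of seat_yellow above 0 m and x of seat_green in the frame of seat_white below 0 m and horizontal distance between cell_green and red_end between 0.101 and 0.151 m) or (x of seat_green in the frame of seat_yellow above 0 m and x of seat_green in the frame of seat_white above 0 m and horizontal distance between cell_green and red_end between 0.176 and 0.226 m)) and ((x of seat_yellow in the frame of seat_green below 0 m and x of seat_yellow in the frame of seat_white below 0 m and horizontal distance between cell_yellow and red_end between 0.026 and 0.076 m) or (x of seat_yellow in the frame of seat_green below 0 m and x of seat_yellow in the frame of seat_white above 0 m and horizontal distance between cell_yellow and red_end between 0.101 and 0.151 m) or (x of seat_yellow in the frame of seat_green above 0 m and x of seat_yellow in the frame of seat_white below 0 m and horizontal distance between cell_yellow and red_end between 0.101 and 0.151 m) or (x of seat_yellow in the frame of seat_green above 0 m and x of seat_yellow in the frame of seat_white above 0 m and horizontal distance between cell_yellow and red_end between 0.176 and 0.226 m)) and ((x of seat_white in the frame of seat_green below 0 m and x of seat_white in the frame of seat_yellow below 0 m and horizontal distance between cell_white and red_end between 0.026 and 0.076 m) or (x of seat_white in the frame of seat_green below 0 m and x of seat_white in the frame of seat_yellow above 0 m and horizontal distance between cell_white and red_end between 0.101 and 0.151 m) or (x of seat_white in the frame of seat_green above 0 m and x of seat_white in the frame of seat_yellow below 0 m and horizontal distance between cell_white and red_end between 0.101 and 0.151 m) or (x of seat_white in the frame of seat_green above 0 m and x of seat_white in the frame of seat_yellow above 0 m and horizontal distance between cell_white and red_end between 0.176 and 0.226 m)) and linear speed of each of cell_green, cell_yellow, cell_white below 0.02 m/s); the robot touches nothing.
It fails at once if a cell is tipped (leans more than 35 degrees) (angle between any of cell_green, cell_yellow, cell_white's own z axis and vertical above 0.6 rad).
It fails at once if a cell is dropped into a nest (falls there faster than 0.6 m/s, a drop of some 20 mm) ((linear speed of cell_green above 0.6 m/s and horizontal distance between cell_green and nest_a below 0.03 m and z of cell_green in the frame of nest_a below 0.04 m) or (linear speed of cell_green above 0.6 m/s and horizontal distance between cell_green and nest_b below 0.03 m and z of cell_green in the frame of nest_b below 0.04 m) or (linear speed of cell_green above 0.6 m/s and horizontal distance between cell_green and nest_c below 0.03 m and z of cell_green in the frame of nest_c below 0.04 m) or (linear speed of cell_yellow above 0.6 m/s and horizontal distance between cell_yellow and nest_a below 0.03 m and z of cell_yellow in the frame of nest_a below 0.04 m) or (linear speed of cell_yellow above 0.6 m/s and horizontal distance between cell_yellow and nest_b below 0.03 m and z of cell_yellow in the frame of nest_b below 0.04 m) or (linear speed of cell_yellow above 0.6 m/s and horizontal distance between cell_yellow and nest_c below 0.03 m and z of cell_yellow in the frame of nest_c below 0.04 m) or (linear speed of cell_white above 0.6 m/s and horizontal distance between cell_white and nest_a below 0.03 m and z of cell_white in the frame of nest_a below 0.04 m) or (linear speed of cell_white above 0.6 m/s and horizontal distance between cell_white and nest_b below 0.03 m and z of cell_white in the frame of nest_b below 0.04 m) or (linear speed of cell_white above 0.6 m/s and horizontal distance between cell_white and nest_c below 0.03 m and z of cell_white in the frame of nest_c below 0.04 m)).
It fails at once if the scanner, the tape roll or the bin is pushed more than 30 mm (distance of any of scanner, tape_roll, busbar_bin from where it was at the start of the episode above 0.03 m).
It also fails if it takes over 88 s, if anything falls off the work surface, if the arm or the gripper's body presses on something with over 40 N, if the wrist force passes 120 N, or if a joint passes its speed limit or range.

### The arm

A 6-joint arm with a two-finger parallel gripper is mounted at the origin on the work surface. World frame = base frame: x ahead of the robot, y to its left, z up, the work surface at z = 0. Lengths are in mm, angles in rad, forces in N, time in s.
With the tool pointing down it reaches from about 350 to 875 mm from the base axis. Payload 4.2 kg.
Tool frame: the origin (TCP) lies at the very end of the fingers, on their centre line; the grasp point (between the pads) lies arm.grip_point_offset behind it (arm.grip_point_offset is the distance from the TCP to the grasp point, in mm); z points along the fingers, y is the line along which they close (so a half turn about z gives the same grasp; the last joint's range is limited). The gripper opens to 85 mm and grips with 20 to 120 N. Pads are 22 mm wide; open, the fingers measure 114 mm over their backs; the gripper's body (76 mm by 85 mm) begins 54 mm behind the grasp point. The pads swing forward as they close: fully open they stand 13 mm farther back than shut.
Start: joints at [-1.071, 0.385, 0.008, 0, -1.194, -0.259], TCP at [149.067, -606.942, 231.312] pointing down, gripper open.
Joint ranges: [-3.14, 3.14], [-1.21, 2.06], [-1.07, 1.41], [-3.16, 2.05], [-2.99, -0.16], [-3.1, 3.1]. Speed limits (rad/s): [2.79, 2.79, 3.14, 3.14, 3.14, 3.14].

### API

Orientations are given as a unit quaternion [x, y, z, w].
In Python, from bench import arm, cams, ticket gives the robot as it stands.
- The arm moves only by the tool servo_tool, never from a script. Its argument "commands" is a list that holds one entry, the list of rows, each a list of 7 numbers: the closure in counts, from 0 (fully open) to 255 (shut), then the shift along the tool's x, y, z in m, then the turn, a rotation vector about the tool's x, y, z in degrees. In form: [[[grip, x, y, z, ax, ay, az], ...]]. A call has 1 to 10 rows; each row shifts and turns the commanded pose from where the row before left it, along the tool's axes as they then stand; what a row does not reach is not made up. A row lasts 1/12 s, in which the tool goes at most 41.7 mm and 7.16 degrees, less where a joint would pass 70% of its speed; a pose out of reach is approached as far as the arm can. A call with a gripper value outside its range is refused whole. The fingers move at their own pace and stop on an object; the grip force is fixed at half the most. Time passes only in rows, so rows that do not move let the fingers close. It gives the time, the measured TCP pose, the force, the opening and the grip force at its end, in the units of the state.
- arm.read_state(): the state, without advancing time (a new reading comes with each control period).
- cams.get_image(name): name is "scene" or "top"; returns a dict with "frame" (400x640x3 uint8, blue, green, red), "K" (3x3 intrinsics, pixels), "T" (4x4, takes a point from camera to world coordinates). Camera axes: x right, y up, looking along -z (the intrinsics and any distortion apply to the point x, -y, -z); pixel columns grow to the right and rows downward; lengths in mm; the calibration is good to about 2 mm. A picture is of the moment at which its call begins. There is no depth.
- ticket.job_done(): hands the job in; it is judged then, once.
The state is a dict: "clock": time; "joints": joint angles; "joint_vel": joint speeds; "joint_efforts": joint torques, N m; "position": TCP position; "ee_rot": TCP orientation; "contact_force": force on the tool from outside, world axes, zero at the start; "wrist_torque": the same for the moment, N m; "gripper_width": finger opening in mm; "grasp_force": force on a finger pad.
Only numpy, scipy, OpenCV 4.12 (cv2) and the standard library are available. Lean on these libraries where they do the work, as an engineer would, in place of code of your own. Each camera call takes 0.05 s, during which the arm holds its last target. There are 200 camera calls.

## Working session

There is one attempt and no reset: what is moved stays moved. The work goes in short steps, Python scripts to look and compute and a tool call to move; the robot and the scene stay as the last step left them, time stands still between calls to the robot, and variables do not carry over. Pictures are saved under pics/ and viewed, at most 14 in all, crops included, and the job is handed in when it is done.

Besides the shell and the picture viewer there is one more tool, called after ">>>" in YAML: its name, and indented under it one key for each argument. servo_tool: Moves the arm, as the interface text tells. Its arguments: {"type":"object","properties":{"commands":{"type":"array","items":{"type":"array","items":{"type":"array","items":{"type":"number"}}}}},"required":["commands"]}

```bash
mkdir -p pics; python3 - <<'E'
from bench import arm,cams
import cv2
for n in("scene","top"):
    d=cams.get_image(n);cv2.imwrite(f"pics/{n}0.png",d["frame"]);print(n,d["K"].round(1).tolist(),d["T"].round(3).tolist(),[k for k in d])
s=arm.read_state();print(s);print(arm.grip_point_offset)
E
```

```text
scene [[510.4, 0.0, 315.8], [0.0, 510.4, 203.3], [0.0, 0.0, 1.0]] [[-0.746, -0.454, 0.488, 1313.383], [0.666, -0.518, 0.537, 760.659], [0.009, 0.725, 0.689, 1073.453], [0.0, 0.0, 0.0, 1.0]] ['frame', 'K', 'T']
top [[382.8, 0.0, 323.1], [0.0, 382.8, 198.0], [0.0, 0.0, 1.0]] [[-0.018, 0.999, -0.044, 531.14], [-1.0, -0.018, -0.007, -5.2], [-0.008, 0.044, 0.999, 1411.555], [0.0, 0.0, 0.0, 1.0]] ['frame', 'K', 'T']
{'clock': 0.1, 'joints': array([-1.07139791e+00,  3.85516164e-01,  6.74520809e-03, -4.66765496e-04,
       -1.19396485e+00, -2.58623175e-01]), 'joint_vel': array([-0.00107392,  0.00058112,  0.00382479,  0.00048334,  0.00021468,
       -0.00012408]), 'joint_efforts': array([-3.85861240e-04, -3.93319237e+01,  1.88928705e+01,  4.19799417e+00,
       -2.59076071e-03, -1.44704675e-06]), 'position': array([ 148.95033926, -606.45529003,  230.2974384 ]), 'ee_rot': array([-1.20011507e-01,  9.92772003e-01,  9.81181928e-04, -1.57276558e-04]), 'contact_force': array([ 0.56376023, -0.77974848, -0.65181598]), 'wrist_torque': array([-0.01967408, -0.02981   , -0.05035768]), 'grasp_force': 0.0, 'gripper_width': 85.2091021025918}
18.700000000000003
```

View pics/scene0.png

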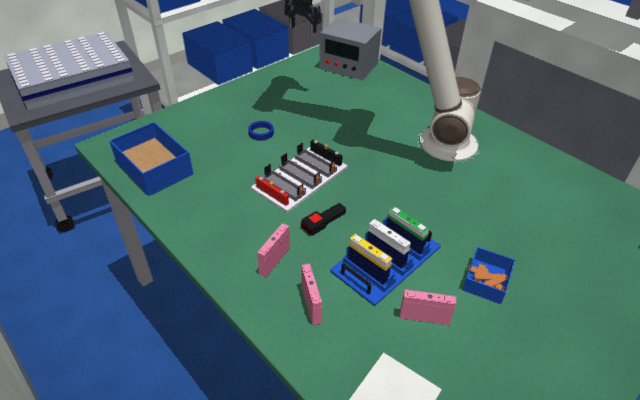

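View pics/top0.png

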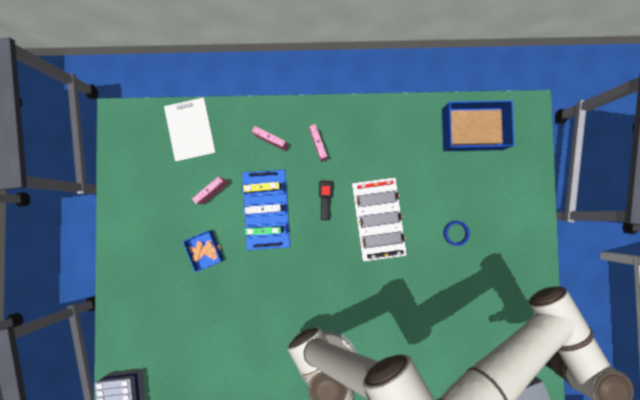

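The top view shows the blue rack cells at green (264,231), white (264,209) and yellow (264,187), so green is nearest the robot. The test rack's red plate is at (376,184) on the far end, its black plate at (385,255), with nests at (376,199), (380,219) and (383,240). The pink look-alikes are at (270,137), (318,142) and (208,190) and are not wanted. The plan is green to the far nest, white to the middle nest and yellow to the near nest.

```bash
cat > h.py <<'E'
import numpy as np,cv2
from bench import arm,cams
def ray(d,p,z):
    K,T=d["K"],d["T"]; c=np.linalg.solve(K,[p[0],p[1],1.]); r=T[:3,:3]@[c[0],-c[1],-c[2]]
    o=T[:3,3]; return o+r*(z-o[2])/r[2]
def proj(d,P):
    c=d["T"][:3,:3].T@(np.array(P,float)-d["T"][:3,3]); u=d["K"]@[c[0],-c[1],-c[2]]; return u[:2]/u[2]
def blobs(d,lo,hi,roi,z,amin=15):
    x0,y0,x1,y1=roi; hsv=cv2.cvtColor(d["frame"][y0:y1,x0:x1],cv2.COLOR_BGR2HSV)
    m=cv2.inRange(hsv,np.array(lo),np.array(hi)); out=[]
    for c in cv2.findContours(m,cv2.RETR_EXTERNAL,cv2.CHAIN_APPROX_NONE)[0]:
        if len(c)<amin//2: continue
        q=c[:,0,:]+[x0,y0]; W=np.array([ray(d,p,z)[:2] for p in q],np.float32)
        (cx,cy),(w,h),a=cv2.minAreaRect(W); out.append((q.mean(0).round(1).tolist(),round(cx,1),round(cy,1),round(w),round(h),round(a,1)))
    return out
E
python3 - <<'E'
from h import *
t=cv2.imread("pics/top0.png");s=cv2.imread("pics/scene0.png")
cv2.imwrite("pics/topc.png",cv2.resize(t[165:268,232:416],None,fx=4,fy=4,interpolation=cv2.INTER_NEAREST))
cv2.imwrite("pics/scenec.png",cv2.resize(s[130:305,245:445],None,fx=3.4,fy=3.4,interpolation=cv2.INTER_NEAREST))
d=cams.get_image("top")
R=(236,170,296,250)
for n,lo,hi,r,z in(("g",(45,120,90),(75,255,255),(244,222,290,242),106),("y",(18,90,120),(35,255,255),R,106),("w",(0,0,170),(180,60,255),(240,198,292,220),106),("red",(0,130,90),(8,255,255),(345,170,410,200),52),("plate",(0,0,150),(180,50,255),(345,170,415,270),12)):
    print(n,blobs(d,lo,hi,r,z))
E
```

```text
g [([267.3, 230.1], 483.0, 195.5, 24, 14, 89.0), ([257.4, 230.3], 481.9, 228.0, 27, 17, 89.0), ([278.9, 228.8], 486.2, 156.4, 14, 3, 13.4)]
y [([244.7, 189.1], 624.2, 272.4, 20, 7, 30.3), ([260.1, 187.6], 629.5, 218.7, 21, 79, 4.2), ([277.1, 185.7], 634.3, 161.3, 14, 17, 89.0)]
w [([262.0, 208.8], 556.0, 213.6, 24, 118, 3.4)]
red [([369.8, 184.9], 634.4, -162.9, 28, 7, 89.0), ([381.8, 183.2], 640.7, -205.7, 28, 7, 89.0)]
plate [([380.6, 219.3], 513.1, -196.9, 290, 163, 6.8)]
```

View pics/topc.png

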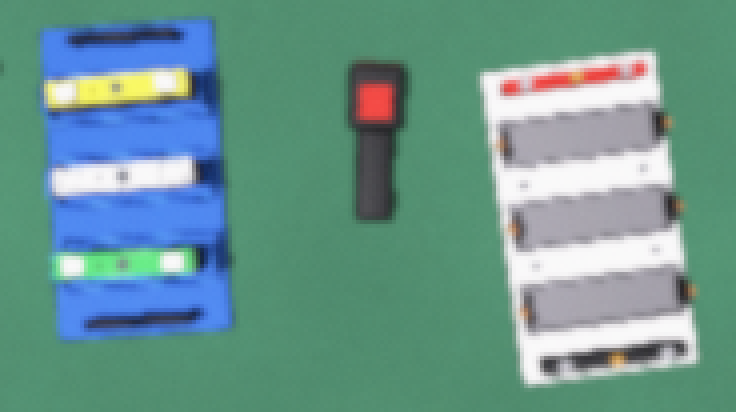

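View pics/scenec.png

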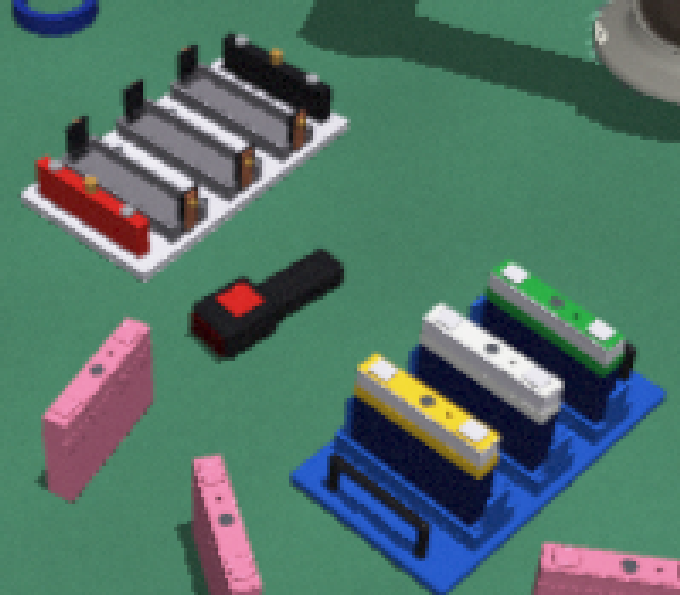

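The close crops show green, white and yellow cells in the blue rack in order from the robot outward. The test rack's red plate is at the far end and the black plate at the near end. Next I'll refine the cell centres with both cameras and the nest centres from the grey areas.

```bash
python3 - <<'E'
from h import *
d=cams.get_image("top");s=cams.get_image("scene")
for n,p in(("y",(261.2,187)),("w",(262.5,209)),("g",(262.5,231))): print("dot",n,ray(d,p,106).round(1))
# crop scene dots: px=245+u/3.4
for n,p in(("y",(428,401)),("w",(491,349)),("g",(557,302))): print("scene dot",n,ray(s,(245+p[0]/3.4-.4,130+p[1]/3.4-.4),106).round(1))
for lo,hi in(((0,0,85),(180,60,165)),):
  for z in (12,30): print("grey z",z,blobs(d,lo,hi,(353,186,408,252),z,60))
print("blue plate",blobs(d,(100,120,60),(125,255,255),(236,165,300,255),12,150))
# colour+white hull of cell tops
for n,r in(("g",(240,224,285,238)),("y",(240,180,285,194)),("w",(240,202,285,216))):
    f=d["frame"][r[1]:r[3],r[0]:r[2]].astype(int); m=(f[...,1]>f[...,0]*1.0)&(f[...,1]>130) if n!="w" else f.min(2)>130
    if n!="w": m|=f.min(2)>140
    ys,xs=np.nonzero(m); 
    W=np.array([ray(d,(x+r[0],y+r[1]),106)[:2] for x,y in zip(xs,ys)],np.float32); print(n,W.mean(0),cv2.minAreaRect(W))
m=[np.array(b) for b in ()]
for n,P in(("red",(51)),):
    r=(350,175,410,192);f=d["frame"][r[1]:r[3],r[0]:r[2]].astype(int);ys,xs=np.nonzero(f[...,2]-f[...,1]>60)
    W=np.array([ray(d,(x+r[0],y+r[1]),52)[:2] for x,y in zip(xs,ys)],np.float32);print("red",cv2.minAreaRect(W))
E
```

```text
dot y [630.2 215.5 106. ]
dot w [554.8 211.8 106. ]
dot g [479.9 212.6 106. ]
scene dot y [632.7 218.7 106. ]
scene dot w [558.1 213.8 106. ]
scene dot g [481.3 213.8 106. ]
grey z 12 [([366.1, 242.6], 431.4, -152.5, 37, 29, 8.2), ([398.4, 238.2], 444.3, -261.1, 58, 40, 89.0), ([397.8, 215.8], 523.0, -267.2, 38, 23, 11.1), ([394.9, 195.9], 598.5, -260.3, 27, 53, 71.9)]
grey z 30 [([366.1, 242.6], 432.7, -150.6, 37, 29, 8.2), ([398.4, 238.2], 445.4, -257.8, 57, 39, 89.0), ([397.8, 215.8], 523.1, -263.8, 38, 23, 11.1), ([394.9, 195.9], 597.7, -257.0, 27, 52, 71.9)]
blue plate [([265.7, 208.6], 555.5, 218.0, 286, 163, 3.0)]
g [482.44144 229.45584] ((481.81707763671875, 221.24026489257812), (136.62513732910156, 44.1673469543457), 89.02315521240234)
y [632.1717 223.6641] ((632.4131469726562, 223.0771942138672), (130.3388214111328, 44.63624954223633), 89.29293060302734)
w [556.08356 213.53969] ((556.1957397460938, 213.63717651367188), (26.331432342529297, 123.67710876464844), 3.9566543102264404)
red ((637.1565551757812, -180.76852416992188), (13.800357818603516, 129.73355102539062), 6.747564315795898)
```

>>> servo_tool:
  commands:
    - [[75, 0, 0, 0, 0, 0, -6.6], [75, 0, 0, 0, 0, 0, -6.6], [75, 0, 0, 0, 0, 0, -6.6], [75, 0, 0, 0, 0, 0, -6.6], [75, 0, 0, 0, 0, 0, -6.6], [75, 0, 0, 0, 0, 0, -6.6], [75, 0, 0, 0, 0, 0, -6.6], [75, 0, 0, 0, 0, 0, -6.6], [75, 0, 0, 0, 0, 0, -6.6], [75, 0, 0, 0, 0, 0, -6.6]]

```text
clock: 1.08
position: [149.0, -606.8, 231.1]
ee_rot: [-0.644, 0.765, 0.0, 0.0]
contact_force: [0.4, 0.3, -1.4]
gripper_width: 59.8
grasp_force: 0.0
```

>>> servo_tool:
  commands:
    - [[75, 0, 0, 0, 0, 0, -6.6], [75, 0, 0, 0, 0, 0, -6.6], [75, 0, -0.035, 0, 0, 0, 0], [75, 0, -0.035, 0, 0, 0, 0], [75, 0, -0.035, 0, 0, 0, 0], [75, 0, -0.035, 0, 0, 0, 0], [75, 0, -0.035, 0, 0, 0, 0], [75, 0, -0.035, 0, 0, 0, 0], [75, 0, -0.035, 0, 0, 0, 0], [75, 0, -0.035, 0, 0, 0, 0]]

```text
clock: 1.92
position: [430.3, -591.9, 231.2]
ee_rot: [0.725, -0.688, -0.0, -0.0]
contact_force: [-0.8, -1.7, -0.3]
gripper_width: 60.6
grasp_force: 0.0
```

```bash
cat >> h.py <<'E'
from scipy.spatial.transform import Rotation as R_
def togo(x,y,z,yaw):
    s=arm.read_state(); R=R_.from_quat(s["ee_rot"]).as_matrix(); ya=np.degrees(np.arctan2(R[1,1],R[0,1]))%360
    a=np.radians(yaw); G=np.array([[-np.sin(a),np.cos(a),0],[np.cos(a),np.sin(a),0],[0,0,-1]]).T
    G[:,0]=np.cross(G[:,1],G[:,2])
    v=np.array([x,y,z])-s["position"]
    print("t",round(s["clock"],2),"pos",s["position"].round(1),"yaw",ya.round(2),"tilt z",R[:,2].round(3),"F",s["contact_force"].round(1),"w",round(s["gripper_width"],1),"gf",round(s["grasp_force"],1),"j",s["joints"].round(2))
    print("turn az",round(-(yaw-ya),2),"then tool shift mm (now axes)",(R.T@v).round(1),"(goal axes)",(G.T@v).round(1))
E
python3 -c "
from h import *
togo(481,213,200,183.5)"
```

```text
t 1.92 pos [ 430.3 -591.9  231.2] yaw 183.0 tilt z [-0.  0. -1.] F [-0.8 -1.7 -0.3] w 60.6 gf 0.0 j [-0.72  0.57  0.32 -0.   -1.32  0.77]
turn az -0.5 then tool shift mm (now axes) [-801.1  -92.8   31.4] (goal axes) [-800.3  -99.7   31.2]
```

>>> servo_tool:
  commands:
    - [[75, -0.04, -0.005, 0, 0, 0, -0.5], [75, -0.04, -0.005, 0, 0, 0, 0], [75, -0.04, -0.005, 0, 0, 0, 0], [75, -0.04, -0.005, 0, 0, 0, 0], [75, -0.04, -0.005, 0, 0, 0, 0], [75, -0.04, -0.005, 0, 0, 0, 0], [75, -0.04, -0.005, 0, 0, 0, 0], [75, -0.04, -0.005, 0, 0, 0, 0], [75, -0.04, -0.005, 0, 0, 0, 0], [75, -0.04, -0.005, 0, 0, 0, 0]]

```text
clock: 2.75
position: [454.2, -188.2, 231.4]
ee_rot: [0.728, -0.685, 0.0, -0.0]
contact_force: [0.5, -0.1, -0.4]
gripper_width: 60.1
grasp_force: 0.0
```

>>> servo_tool:
  commands:
    - [[75, -0.04, -0.005, 0, 0, 0, 0], [75, -0.04, -0.005, 0, 0, 0, 0], [75, -0.04, -0.005, 0, 0, 0, 0], [75, -0.04, -0.005, 0, 0, 0, 0], [75, -0.04, -0.005, 0, 0, 0, 0], [75, -0.04, -0.005, 0, 0, 0, 0], [75, -0.04, -0.005, 0.01, 0, 0, 0], [75, -0.04, -0.005, 0.01, 0, 0, 0], [75, -0.04, -0.005, 0.01, 0, 0, 0], [75, 0, 0, 0, 0, 0, 0]]

```text
clock: 3.58
position: [477.4, 177.2, 199.3]
ee_rot: [0.73, -0.683, -0.0, 0.001]
contact_force: [0.2, -1.5, -0.6]
gripper_width: 59.9
grasp_force: 0.0
```

```bash
python3 -c "
from h import *
togo(481,212,68,183.5)
d=cams.get_image('top');s=cams.get_image('scene')
cv2.imwrite('pics/s1.png',cv2.resize(s['frame'][130:305,300:500],None,fx=3,fy=3))
"
```

```text
t 3.58 pos [477.4 177.2 199.3] yaw 183.82 tilt z [-0.001 -0.    -1.   ] F [ 0.2 -1.5 -0.6] w 59.9 gf 0.0 j [ 0.67  0.22 -0.32 -0.   -1.04 -0.61]
turn az 0.32 then tool shift mm (now axes) [-34.5  -6.1 131.3] (goal axes) [-34.5  -5.8 131.3]
```

View pics/s1.png

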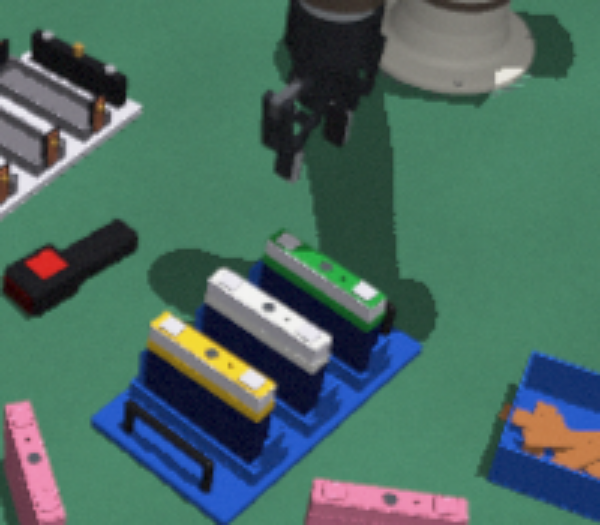

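The gripper hangs just behind and to the side of the green cell's dot at (325,268), as expected, with nothing disturbed. Now I'll align and descend.

>>> servo_tool:
  commands:
    - [[75, -0.035, -0.006, 0, 0, 0, 0.3], [75, 0, 0, 0, 0, 0, 0], [75, 0, 0, 0.03, 0, 0, 0], [75, 0, 0, 0.03, 0, 0, 0], [75, 0, 0, 0.03, 0, 0, 0], [75, 0, 0, 0.03, 0, 0, 0], [75, 0, 0, 0.011, 0, 0, 0], [75, 0, 0, 0, 0, 0, 0]]

```text
clock: 4.35
position: [479.8, 204.6, 67.7]
ee_rot: [0.726, -0.688, -0.001, 0.003]
contact_force: [-0.5, 0.2, 0.8]
gripper_width: 60.5
grasp_force: 0.0
```

```bash
python3 -c "
from h import *
togo(481,212,68,183.5)
"
```

```text
t 4.35 pos [479.8 204.6  67.7] yaw 183.07 tilt z [-0.005 -0.004 -1.   ] F [-0.5  0.2  0.8] w 60.5 gf 0.0 j [ 0.71  0.4  -0.45 -0.   -0.73 -0.66]
turn az -0.43 then tool shift mm (now axes) [-7.3 -1.6 -0.4] (goal axes) [-7.3 -1.7 -0.3]
```

>>> servo_tool:
  commands:
    - [[75, -0.007, -0.001, 0, 0, 0, -0.4], [75, 0, 0, 0, 0, 0, 0], [160, 0, 0, 0, 0, 0, 0], [230, 0, 0, 0, 0, 0, 0], [230, 0, 0, 0, 0, 0, 0], [230, 0, 0, 0, 0, 0, 0], [230, 0, 0, 0, 0, 0, 0], [230, 0, 0, 0, 0, 0, 0]]

```text
clock: 5.02
position: [482.3, 214.6, 71.4]
ee_rot: [0.729, -0.684, 0.0, -0.001]
contact_force: [-1.8, -0.4, 5.7]
gripper_width: 21.0
grasp_force: 59.5
```

```bash
python3 -c "
from h import *
togo(587,-187.4,205,186.8)
"
```

```text
t 5.02 pos [482.3 214.6  71.4] yaw 183.62 tilt z [ 0.001  0.001 -1.   ] F [-1.8 -0.4  5.7] w 21.0 gf 59.5 j [ 0.73  0.4  -0.44  0.   -0.74 -0.66]
turn az -3.18 then tool shift mm (now axes) [ 407.8  -79.3 -133.7] (goal axes) [ 411.6  -56.4 -133.6]
```

>>> servo_tool:
  commands:
    - [[230, 0, 0, -0.01, 0, 0, 0], [230, 0, 0, -0.02, 0, 0, 0], [230, 0, 0, -0.03, 0, 0, 0], [230, 0, 0, -0.03, 0, 0, 0], [230, 0, 0, -0.03, 0, 0, 0], [230, 0, 0, -0.012, 0, 0, 0], [230, 0, 0, 0, 0, 0, -1.6], [230, 0, 0, 0, 0, 0, -1.6]]

```text
clock: 5.68
position: [481.2, 214.2, 202.7]
ee_rot: [0.748, -0.664, -0.001, -0.0]
contact_force: [-0.2, 0.0, -6.3]
gripper_width: 21.3
grasp_force: 59.2
```

```bash
python3 -c "
from h import *
togo(587,-187.4,205,186.8)
s=cams.get_image('scene')
cv2.imwrite('pics/s2.png',s['frame'][60:305,240:500])
"
```

```text
t 5.68 pos [481.2 214.2 202.7] yaw 186.84 tilt z [-0.001  0.001 -1.   ] F [-0.2  0.  -6.3] w 21.3 gf 59.2 j [ 0.73  0.24 -0.27 -0.   -1.05 -0.61]
turn az 0.04 then tool shift mm (now axes) [411.4 -57.3  -2.8] (goal axes) [411.3 -57.5  -2.3]
```

View pics/s2.png

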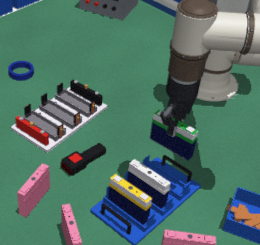

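The green cell is lifted upright at crop (175,135) and the others still stand. Now I'll carry it over.

>>> servo_tool:
  commands:
    - [[230, 0.015, -0.003, 0, 0, 0, 0], [230, 0.03, -0.004, 0, 0, 0, 0], [230, 0.035, -0.005, 0, 0, 0, 0], [230, 0.035, -0.005, 0, 0, 0, 0], [230, 0.035, -0.005, 0, 0, 0, 0], [230, 0.035, -0.005, 0, 0, 0, 0], [230, 0.035, -0.005, 0, 0, 0, 0], [230, 0.035, -0.005, 0, 0, 0, 0], [230, 0.035, -0.005, 0, 0, 0, 0], [230, 0.035, -0.005, 0, 0, 0, 0]]

```text
clock: 6.57
position: [566.1, -104.3, 201.0]
ee_rot: [0.747, -0.664, -0.001, 0.001]
contact_force: [0.4, 0.1, -5.1]
gripper_width: 21.5
grasp_force: 59.0
```

>>> servo_tool:
  commands:
    - [[230, 0.035, -0.005, 0, 0, 0, 0], [230, 0.03, -0.003, 0, 0, 0, 0], [230, 0.015, -0.002, 0, 0, 0, 0], [230, 0, 0, 0, 0, 0, 0], [230, 0, 0, 0, 0, 0, 0]]

```text
clock: 6.98
position: [585.4, -181.4, 200.6]
ee_rot: [0.747, -0.665, -0.002, 0.001]
contact_force: [-0.8, 0.0, -4.8]
gripper_width: 21.4
grasp_force: 59.4
```

```bash
python3 -c "
from h import *
togo(587,-187.4,71,186.8)
"
```

```text
t 6.98 pos [ 585.4 -181.4  200.6] yaw 186.65 tilt z [-0.004  0.001 -1.   ] F [-0.8  0.  -4.8] w 21.4 gf 59.4 j [-0.04  0.39 -0.07 -0.   -1.12  0.15]
turn az -0.15 then tool shift mm (now axes) [  6.3  -1.3 129.6] (goal axes) [  6.1  -0.9 129.6]
```

>>> servo_tool:
  commands:
    - [[230, 0.006, -0.001, 0, 0, 0, -0.2], [230, 0, 0, 0.02, 0, 0, 0], [230, 0, 0, 0.03, 0, 0, 0], [230, 0, 0, 0.025, 0, 0, 0], [230, 0, 0, 0.01, 0, 0, 0], [230, 0, 0, 0, 0, 0, 0], [230, 0, 0, 0, 0, 0, 0]]

```text
clock: 7.57
position: [588.8, -186.5, 117.9]
ee_rot: [0.75, -0.662, 0.0, 0.0]
contact_force: [0.9, 0.1, -4.8]
gripper_width: 21.5
grasp_force: 59.3
```

```bash
python3 -c "
from h import *
togo(587,-187.4,71,186.8)
s=cams.get_image('scene')
cv2.imwrite('pics/s3.png',cv2.resize(s['frame'][100:240,220:380],None,fx=4,fy=4))
"
```

```text
t 7.57 pos [ 588.8 -186.5  117.9] yaw 187.1 tilt z [ 0.    -0.001 -1.   ] F [ 0.9  0.1 -4.8] w 21.5 gf 59.3 j [-0.04  0.47 -0.16  0.   -0.94  0.17]
turn az 0.3 then tool shift mm (now axes) [ 0.7  1.9 46.9] (goal axes) [ 0.7  1.9 46.9]
```

View pics/s3.png

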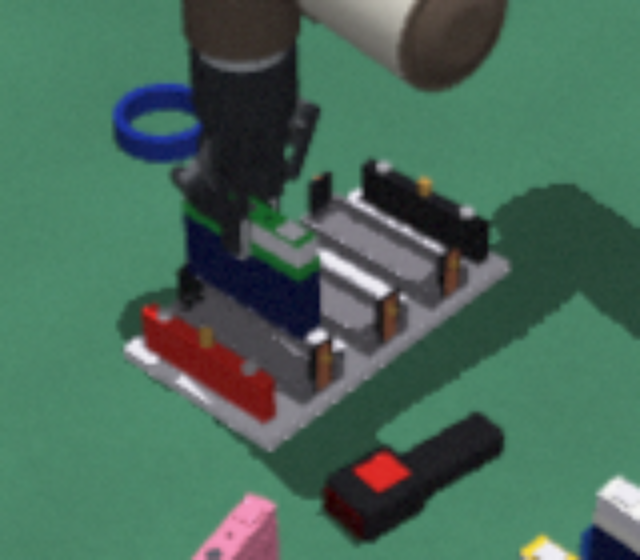

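The cell hangs over the far nest between its black cheeks at (190,285) and (320,360), beside the red plate. I'll lower it, slowing near the floor.

>>> servo_tool:
  commands:
    - [[230, 0.001, 0.002, 0.015, 0, 0, 0.3], [230, 0, 0, 0.015, 0, 0, 0], [230, 0, 0, 0.007, 0, 0, 0], [230, 0, 0, 0.003, 0, 0, 0], [230, 0, 0, 0, 0, 0, 0], [230, 0, 0, 0.002, 0, 0, 0], [230, 0, 0, 0.002, 0, 0, 0], [230, 0, 0, 0, 0, 0, 0]]

```text
clock: 8.28
position: [586.6, -188.1, 73.7]
ee_rot: [0.747, -0.665, 0.0, -0.0]
contact_force: [0.6, -0.3, -5.4]
gripper_width: 21.4
grasp_force: 59.4
```

```bash
python3 -c "
from h import *
togo(587,-187.4,70,186.8)
"
```

```text
t 8.28 pos [ 586.6 -188.1   73.7] yaw 186.7 tilt z [ 0.001 -0.    -1.   ] F [ 0.6 -0.3 -5.4] w 21.4 gf 59.4 j [-0.05  0.52 -0.21 -0.   -0.84  0.16]
turn az -0.1 then tool shift mm (now axes) [-0.6 -0.5  3.7] (goal axes) [-0.6 -0.5  3.7]
```

>>> servo_tool:
  commands:
    - [[230, 0, 0, 0.001, 0, 0, 0], [230, 0, 0, 0.001, 0, 0, 0], [230, 0, 0, 0.001, 0, 0, 0], [230, 0, 0, 0, 0, 0, 0]]

```text
clock: 8.62
position: [586.7, -188.3, 71.5]
ee_rot: [0.747, -0.664, 0.001, -0.0]
contact_force: [-1.6, -0.3, 1.6]
gripper_width: 21.6
grasp_force: 60.3
```

>>> servo_tool:
  commands:
    - [[230, 0, 0, 0.001, 0, 0, 0], [180, 0, 0, 0, 0, 0, 0], [140, 0, 0, 0, 0, 0, 0], [110, 0, 0, 0, 0, 0, 0], [110, 0, 0, 0, 0, 0, 0], [110, 0, 0, -0.01, 0, 0, 0], [110, 0, 0, -0.03, 0, 0, 0], [110, 0, 0, -0.03, 0, 0, 0], [90, 0, 0, -0.03, 0, 0, 0], [75, 0, 0, -0.03, 0, 0, 0]]

```text
clock: 9.45
position: [586.3, -188.2, 201.5]
ee_rot: [0.747, -0.665, 0.0, -0.0]
contact_force: [0.8, 0.3, -0.3]
gripper_width: 60.3
grasp_force: 0.0
```

```bash
python3 -c "
from h import *
togo(556.5,213,205,183.5)
s=cams.get_image('scene')
cv2.imwrite('pics/s4.png',cv2.resize(s['frame'][100:240,220:380],None,fx=4,fy=4))
"
```

```text
t 9.45 pos [ 586.3 -188.2  201.5] yaw 186.71 tilt z [ 0.001 -0.    -1.   ] F [ 0.8  0.3 -0.3] w 60.3 gf 0.0 j [-0.05  0.39 -0.06  0.   -1.12  0.16]
turn az 3.21 then tool shift mm (now axes) [-401.9  -17.2   -3.6] (goal axes) [-402.3    5.3   -3.5]
```

View pics/s4.png

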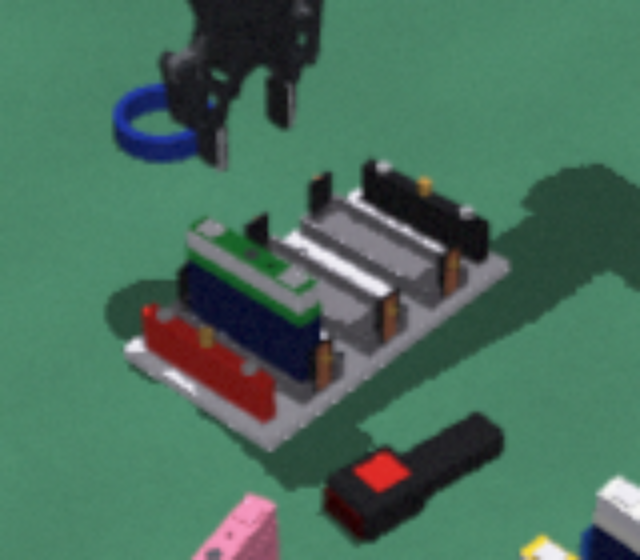

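The green cell stands upright in the far nest, dot at (253,255), and the fingers are clear. Back for the white cell.

>>> servo_tool:
  commands:
    - [[75, -0.02, -0.001, 0, 0, 0, 1.6], [75, -0.035, 0, 0, 0, 0, 1.6], [75, -0.04, 0.001, 0, 0, 0, 0], [75, -0.04, 0.001, 0, 0, 0, 0], [75, -0.04, 0.001, 0, 0, 0, 0], [75, -0.04, 0.001, 0, 0, 0, 0], [75, -0.04, 0.001, 0, 0, 0, 0], [75, -0.04, 0.001, 0, 0, 0, 0], [75, -0.04, 0, 0, 0, 0, 0], [75, -0.035, 0, 0, 0, 0, 0]]

```text
clock: 10.33
position: [556.4, 183.3, 200.2]
ee_rot: [0.729, -0.685, 0.0, -0.001]
contact_force: [1.2, 0.3, 0.3]
gripper_width: 60.2
grasp_force: 0.0
```

>>> servo_tool:
  commands:
    - [[75, -0.022, 0, 0, 0, 0, 0], [75, -0.01, 0, 0, 0, 0, 0], [75, 0, 0, 0, 0, 0, 0], [75, 0, 0, 0, 0, 0, 0]]

```text
clock: 10.67
position: [554.6, 212.5, 199.4]
ee_rot: [0.729, -0.685, 0.0, 0.0]
contact_force: [-0.3, 0.2, 0.2]
gripper_width: 60.3
grasp_force: 0.0
```

```bash
python3 -c "
from h import *
s=cams.get_image('scene');print(ray(s,(220+253/4-.4,100+255/4-.4),106))
togo(556.5,213,68,183.5)
"
```

```text
[ 587.01095745 -188.02590896  106.        ]
t 10.72 pos [554.7 211.8 199.4] yaw 183.46 tilt z [-0. -0. -1.] F [ 0.1 -0.1 -1. ] w 60.0 gf 0.0 j [ 0.64  0.36 -0.12  0.   -1.1  -0.58]
turn az -0.04 then tool shift mm (now axes) [ -1.1  -1.9 131.4] (goal axes) [ -1.1  -1.9 131.4]
```

Green measured at (587.0, -188.0), right on the target. Now I'll grasp white.

>>> servo_tool:
  commands:
    - [[75, -0.001, -0.002, 0.02, 0, 0, 0], [75, 0, 0, 0.03, 0, 0, 0], [75, 0, 0, 0.03, 0, 0, 0], [75, 0, 0, 0.03, 0, 0, 0], [75, 0, 0, 0.02, 0, 0, 0], [75, 0, 0, 0, 0, 0, 0], [160, 0, 0, 0, 0, 0, 0], [230, 0, 0, 0, 0, 0, 0], [230, 0, 0, 0, 0, 0, 0], [230, 0, 0, 0, 0, 0, 0]]

```text
clock: 11.55
position: [557.8, 214.1, 71.5]
ee_rot: [0.728, -0.685, 0.001, -0.002]
contact_force: [-0.1, -1.4, 3.9]
gripper_width: 21.2
grasp_force: 59.6
```

>>> servo_tool:
  commands:
    - [[230, 0, 0, 0, 0, 0, 0], [230, 0, 0, 0, 0, 0, 0]]

```text
clock: 11.72
position: [557.8, 214.1, 71.5]
ee_rot: [0.728, -0.685, 0.001, -0.002]
contact_force: [-0.5, -1.6, 6.9]
gripper_width: 21.0
grasp_force: 59.9
```

```bash
python3 -c "
from h import *
togo(512.5,-196.3,205,186.8)
"
```

```text
t 11.72 pos [557.8 214.1  71.5] yaw 183.51 tilt z [ 0.003  0.001 -1.   ] F [-0.5 -1.6  6.9] w 21.0 gf 59.9 j [ 0.64  0.49 -0.26  0.   -0.81 -0.58]
turn az -3.29 then tool shift mm (now axes) [ 406.7   69.9 -134.1] (goal axes) [ 402.1   93.5 -133.5]
```

>>> servo_tool:
  commands:
    - [[230, 0, 0, -0.01, 0, 0, 0], [230, 0, 0, -0.02, 0, 0, 0], [230, 0, 0, -0.03, 0, 0, 0], [230, 0, 0, -0.03, 0, 0, 0], [230, 0, 0, -0.03, 0, 0, 0], [230, 0, 0, -0.012, 0, 0, 0], [230, 0, 0, 0, 0, 0, -1.65], [230, 0, 0, 0, 0, 0, -1.65], [230, 0.015, 0.004, 0, 0, 0, 0], [230, 0.03, 0.007, 0, 0, 0, 0]]

```text
clock: 12.55
position: [550.4, 169.5, 200.2]
ee_rot: [0.749, -0.663, -0.001, 0.0]
contact_force: [0.4, -0.7, -5.4]
gripper_width: 21.3
grasp_force: 59.5
```

>>> servo_tool:
  commands:
    - [[230, 0.035, 0.008, 0, 0, 0, 0], [230, 0.035, 0.008, 0, 0, 0, 0], [230, 0.035, 0.008, 0, 0, 0, 0], [230, 0.035, 0.008, 0, 0, 0, 0], [230, 0.035, 0.008, 0, 0, 0, 0], [230, 0.035, 0.008, 0, 0, 0, 0], [230, 0.035, 0.008, 0, 0, 0, 0], [230, 0.035, 0.008, 0, 0, 0, 0], [230, 0.035, 0.008, 0, 0, 0, 0], [230, 0.025, 0.006, 0, 0, 0, 0]]

```text
clock: 13.38
position: [511.8, -181.3, 200.6]
ee_rot: [0.747, -0.665, -0.001, 0.001]
contact_force: [-0.0, -0.2, -4.8]
gripper_width: 21.3
grasp_force: 59.4
```

>>> servo_tool:
  commands:
    - [[230, 0.01, 0.002, 0, 0, 0, 0], [230, 0, 0, 0, 0, 0, 0], [230, 0, 0, 0, 0, 0, 0]]

```text
clock: 13.63
position: [512.1, -189.2, 200.6]
ee_rot: [0.747, -0.665, -0.001, 0.0]
contact_force: [-0.4, -0.2, -5.6]
gripper_width: 21.4
grasp_force: 59.5
```

```bash
python3 -c "
from h import *
togo(512.5,-196.3,71.5,186.8)
"
```

```text
t 13.63 pos [ 512.1 -189.2  200.6] yaw 186.69 tilt z [-0.002  0.001 -1.   ] F [-0.4 -0.2 -5.6] w 21.4 gf 59.5 j [-0.06  0.28 -0.23 -0.   -1.06  0.17]
turn az -0.11 then tool shift mm (now axes) [  7.3   0.2 129.1] (goal axes) [  7.1   0.4 129.1]
```

>>> servo_tool:
  commands:
    - [[230, 0.007, 0, 0, 0, 0, 0], [230, 0, 0, 0.02, 0, 0, 0], [230, 0, 0, 0.03, 0, 0, 0], [230, 0, 0, 0.03, 0, 0, 0], [230, 0, 0, 0.025, 0, 0, 0], [230, 0, 0, 0.01, 0, 0, 0], [230, 0, 0, 0.005, 0, 0, 0], [230, 0, 0, 0.003, 0, 0, 0], [230, 0, 0, 0, 0, 0, 0]]

```text
clock: 14.38
position: [515.0, -195.9, 79.1]
ee_rot: [0.748, -0.664, 0.001, -0.0]
contact_force: [-0.1, -0.6, -4.7]
gripper_width: 21.1
grasp_force: 59.6
```

```bash
python3 -c "
from h import *
togo(512.5,-196.3,71,186.8)
"
```

```text
t 14.38 pos [ 515.  -195.9   79.1] yaw 186.86 tilt z [ 0.002 -0.    -1.   ] F [-0.1 -0.6 -4.7] w 21.1 gf 59.6 j [-0.07  0.42 -0.37  0.   -0.78  0.19]
turn az 0.06 then tool shift mm (now axes) [0.1 2.5 8.1] (goal axes) [0.1 2.5 8.1]
```

>>> servo_tool:
  commands:
    - [[230, 0, 0.002, 0.002, 0, 0, 0], [230, 0, 0, 0.002, 0, 0, 0], [230, 0, 0, 0.001, 0, 0, 0], [230, 0, 0, 0.001, 0, 0, 0], [230, 0, 0, 0.001, 0, 0, 0], [230, 0, 0, 0, 0, 0, 0]]

```text
clock: 14.88
position: [512.2, -196.4, 71.7]
ee_rot: [0.748, -0.664, 0.0, -0.0]
contact_force: [-0.1, -1.0, -3.7]
gripper_width: 21.4
grasp_force: 60.0
```

>>> servo_tool:
  commands:
    - [[230, 0, 0, 0.001, 0, 0, 0], [230, 0, 0, 0.001, 0, 0, 0], [230, 0, 0, 0, 0, 0, 0]]

```text
clock: 15.13
position: [512.2, -196.5, 71.5]
ee_rot: [0.748, -0.664, 0.001, 0.0]
contact_force: [-3.9, 1.4, 8.1]
gripper_width: 21.3
grasp_force: 61.5
```

Seated: the force rose to +8 N and z matches the grasp height. Release and rise.

>>> servo_tool:
  commands:
    - [[180, 0, 0, 0, 0, 0, 0], [140, 0, 0, 0, 0, 0, 0], [110, 0, 0, 0, 0, 0, 0], [110, 0, 0, 0, 0, 0, 0], [110, 0, 0, -0.01, 0, 0, 0], [110, 0, 0, -0.03, 0, 0, 0], [110, 0, 0, -0.03, 0, 0, 0], [90, 0, 0, -0.03, 0, 0, 0], [75, 0, 0, -0.03, 0, 0, 0], [75, 0, 0, 0, 0, 0, 0]]

```text
clock: 15.97
position: [515.7, -197.4, 207.1]
ee_rot: [0.748, -0.663, 0.006, -0.003]
contact_force: [1.4, -0.7, 0.3]
gripper_width: 60.1
grasp_force: 0.0
```

```bash
python3 -c "
from h import *
togo(631.5,217.5,205,183.5)
s=cams.get_image('scene')
cv2.imwrite('pics/s5.png',cv2.resize(s['frame'][100:280,220:420],None,fx=3.2,fy=3.2))
"
```

```text
t 15.97 pos [ 515.7 -197.4  207.1] yaw 186.89 tilt z [ 0.014 -0.004 -1.   ] F [ 1.4 -0.7  0.3] w 60.1 gf 0.0 j [-0.07  0.27 -0.22  0.   -1.06  0.19]
turn az 3.39 then tool shift mm (now axes) [-398.1 -164.6    2.2] (goal axes) [-407.1 -140.9    2.1]
```

View pics/s5.png

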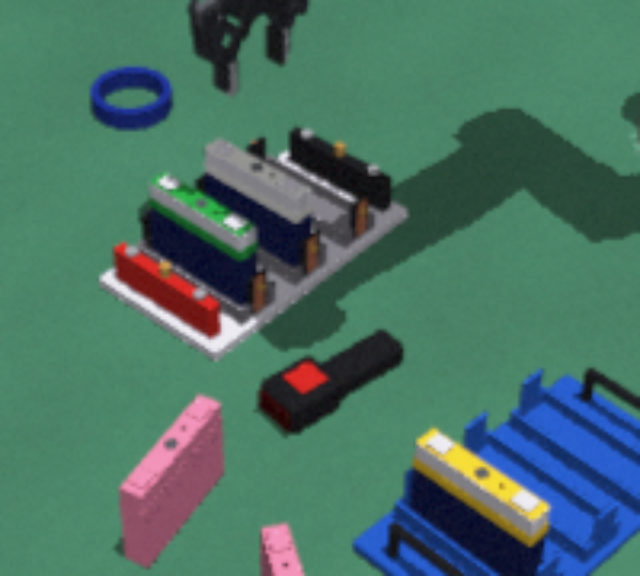

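White (dot near (258,167)) is in the middle nest and green beside red. Yellow still stands at (480,475) in the carrying rack. Now for yellow.

>>> servo_tool:
  commands:
    - [[75, -0.02, -0.007, 0, 0, 0, 1.7], [75, -0.035, -0.012, 0, 0, 0, 1.7], [75, -0.037, -0.013, 0, 0, 0, 0], [75, -0.037, -0.013, 0, 0, 0, 0], [75, -0.037, -0.013, 0, 0, 0, 0], [75, -0.037, -0.013, 0, 0, 0, 0], [75, -0.037, -0.013, 0, 0, 0, 0], [75, -0.037, -0.013, 0, 0, 0, 0], [75, -0.037, -0.013, 0, 0, 0, 0], [75, -0.035, -0.012, 0, 0, 0, 0]]

```text
clock: 16.85
position: [610.5, 161.9, 198.5]
ee_rot: [0.728, -0.686, -0.0, 0.001]
contact_force: [0.8, -0.0, -0.2]
gripper_width: 60.2
grasp_force: 0.0
```

>>> servo_tool:
  commands:
    - [[75, -0.03, -0.01, 0, 0, 0, 0], [75, -0.02, -0.007, 0, 0, 0, 0], [75, -0.01, -0.004, 0, 0, 0, 0], [75, 0, 0, 0, 0, 0, 0], [75, 0, 0, 0, 0, 0, 0]]

```text
clock: 17.27
position: [627.6, 220.6, 198.4]
ee_rot: [0.728, -0.686, -0.0, 0.001]
contact_force: [0.2, -0.5, 1.2]
gripper_width: 60.3
grasp_force: 0.0
```

```bash
python3 -c "
from h import *
togo(631.5,217.5,68,183.5)
"
```

```text
t 17.27 pos [627.6 220.6 198.4] yaw 183.41 tilt z [-0.002 -0.001 -1.   ] F [ 0.2 -0.5  1.2] w 60.3 gf 0.0 j [ 0.58  0.48  0.07 -0.   -1.17 -0.52]
turn az -0.09 then tool shift mm (now axes) [  3.2  -3.9 130.4] (goal axes) [  3.3  -3.7 130.4]
```

>>> servo_tool:
  commands:
    - [[75, 0.003, -0.004, 0.02, 0, 0, 0], [75, 0, 0, 0.03, 0, 0, 0], [75, 0, 0, 0.03, 0, 0, 0], [75, 0, 0, 0.03, 0, 0, 0], [75, 0, 0, 0.019, 0, 0, 0], [75, 0, 0, 0, 0, 0, 0], [160, 0, 0, 0, 0, 0, 0], [230, 0, 0, 0, 0, 0, 0], [230, 0, 0, 0, 0, 0, 0], [230, 0, 0, 0, 0, 0, 0]]

```text
clock: 18.1
position: [633.4, 218.4, 73.0]
ee_rot: [0.728, -0.686, 0.001, -0.002]
contact_force: [-0.7, -1.3, 3.6]
gripper_width: 21.7
grasp_force: 59.5
```

>>> servo_tool:
  commands:
    - [[230, 0, 0, 0, 0, 0, 0], [230, 0, 0, 0, 0, 0, 0]]

```text
clock: 18.27
position: [633.4, 218.4, 72.9]
ee_rot: [0.728, -0.686, 0.001, -0.002]
contact_force: [-1.1, -2.3, 5.9]
gripper_width: 21.4
grasp_force: 59.7
```

```bash
python3 -c "
from h import *
togo(438,-205.2,205,186.8)
"
```

```text
t 18.27 pos [633.4 218.4  72.9] yaw 183.42 tilt z [ 0.003  0.001 -1.   ] F [-1.1 -2.3  5.9] w 21.4 gf 59.7 j [ 0.57  0.59 -0.07  0.   -0.91 -0.51]
turn az -3.38 then tool shift mm (now axes) [ 411.1  219.9 -133.2] (goal axes) [ 397.5  244.2 -132.1]
```

>>> servo_tool:
  commands:
    - [[230, 0, 0, -0.01, 0, 0, 0], [230, 0, 0, -0.02, 0, 0, 0], [230, 0, 0, -0.03, 0, 0, 0], [230, 0, 0, -0.03, 0, 0, 0], [230, 0, 0, -0.03, 0, 0, 0], [230, 0, 0, -0.012, 0, 0, 0], [230, 0, 0, 0, 0, 0, -1.7], [230, 0, 0, 0, 0, 0, -1.7], [230, 0.013, 0.008, 0, 0, 0, 0], [230, 0.024, 0.015, 0, 0, 0, 0]]

```text
clock: 19.1
position: [613.4, 180.6, 200.3]
ee_rot: [0.749, -0.663, -0.001, 0.0]
contact_force: [0.1, -0.7, -4.6]
gripper_width: 21.1
grasp_force: 59.2
```

>>> servo_tool:
  commands:
    - [[230, 0.031, 0.019, 0, 0, 0, 0], [230, 0.031, 0.019, 0, 0, 0, 0], [230, 0.031, 0.019, 0, 0, 0, 0], [230, 0.031, 0.019, 0, 0, 0, 0], [230, 0.031, 0.019, 0, 0, 0, 0], [230, 0.031, 0.019, 0, 0, 0, 0], [230, 0.031, 0.019, 0, 0, 0, 0], [230, 0.031, 0.019, 0, 0, 0, 0], [230, 0.031, 0.019, 0, 0, 0, 0], [230, 0.031, 0.019, 0, 0, 0, 0]]

```text
clock: 19.93
position: [459.7, -152.3, 201.7]
ee_rot: [0.748, -0.664, -0.001, 0.0]
contact_force: [1.1, -0.3, -5.3]
gripper_width: 21.2
grasp_force: 59.1
```

>>> servo_tool:
  commands:
    - [[230, 0.025, 0.016, 0, 0, 0, 0], [230, 0.015, 0.009, 0, 0, 0, 0], [230, 0.008, 0.005, 0, 0, 0, 0], [230, 0, 0, 0, 0, 0, 0], [230, 0, 0, 0, 0, 0, 0]]

```text
clock: 20.35
position: [437.4, -202.5, 201.9]
ee_rot: [0.747, -0.664, -0.001, -0.0]
contact_force: [0.3, -0.1, -5.5]
gripper_width: 21.2
grasp_force: 59.3
```

```bash
python3 -c "
from h import *
togo(438,-205.2,73,186.8)
"
```

```text
t 20.35 pos [ 437.4 -202.5  201.9] yaw 186.74 tilt z [-0.001  0.001 -1.   ] F [ 0.3 -0.1 -5.5] w 21.2 gf 59.3 j [-0.1   0.17 -0.38 -0.   -1.03  0.21]
turn az -0.06 then tool shift mm (now axes) [  2.9  -0.4 128.9] (goal axes) [  2.8  -0.3 128.9]
```

>>> servo_tool:
  commands:
    - [[230, 0.003, 0, 0, 0, 0, 0], [230, 0, 0, 0.02, 0, 0, 0], [230, 0, 0, 0.03, 0, 0, 0], [230, 0, 0, 0.03, 0, 0, 0], [230, 0, 0, 0.024, 0, 0, 0], [230, 0, 0, 0.01, 0, 0, 0], [230, 0, 0, 0.005, 0, 0, 0], [230, 0, 0, 0.002, 0, 0, 0], [230, 0, 0, 0, 0, 0, 0]]

```text
clock: 21.1
position: [439.1, -205.4, 81.6]
ee_rot: [0.748, -0.663, 0.0, -0.0]
contact_force: [-0.3, -0.1, -4.3]
gripper_width: 21.1
grasp_force: 59.5
```

```bash
python3 -c "
from h import *
togo(438,-205.2,72.9,186.8)
"
```

```text
t 21.1 pos [ 439.1 -205.4   81.6] yaw 186.88 tilt z [ 0.001 -0.    -1.   ] F [-0.3 -0.1 -4.3] w 21.1 gf 59.5 j [-0.1   0.32 -0.53  0.   -0.72  0.22]
turn az 0.08 then tool shift mm (now axes) [-0.3  1.1  8.7] (goal axes) [-0.3  1.1  8.7]
```

>>> servo_tool:
  commands:
    - [[230, 0, 0.001, 0.003, 0, 0, 0], [230, 0, 0, 0.002, 0, 0, 0], [230, 0, 0, 0.001, 0, 0, 0], [230, 0, 0, 0.001, 0, 0, 0], [230, 0, 0, 0.001, 0, 0, 0], [230, 0, 0, 0, 0, 0, 0]]

```text
clock: 21.6
position: [437.1, -205.8, 73.3]
ee_rot: [0.748, -0.664, 0.0, -0.0]
contact_force: [-0.4, -0.6, -5.5]
gripper_width: 21.2
grasp_force: 59.6
```

>>> servo_tool:
  commands:
    - [[230, 0, 0, 0.001, 0, 0, 0], [230, 0, 0, 0.001, 0, 0, 0], [230, 0, 0, 0, 0, 0, 0]]

```text
clock: 21.85
position: [437.3, -205.9, 72.9]
ee_rot: [0.748, -0.664, 0.0, 0.0]
contact_force: [-3.8, 1.8, 6.7]
gripper_width: 21.1
grasp_force: 61.2
```

Seated. Release and rise.

>>> servo_tool:
  commands:
    - [[180, 0, 0, 0, 0, 0, 0], [140, 0, 0, 0, 0, 0, 0], [110, 0, 0, 0, 0, 0, 0], [110, 0, 0, 0, 0, 0, 0], [110, 0, 0, -0.01, 0, 0, 0], [110, 0, 0, -0.03, 0, 0, 0], [110, 0, 0, -0.03, 0, 0, 0], [110, 0, 0, -0.03, 0, 0, 0], [110, 0, 0, -0.03, 0, 0, 0], [110, 0, 0, 0, 0, 0, 0]]

```text
clock: 22.68
position: [440.9, -207.0, 207.8]
ee_rot: [0.748, -0.663, 0.006, -0.003]
contact_force: [0.8, -1.0, -0.0]
gripper_width: 48.3
grasp_force: 0.0
```

```bash
python3 -c "
from h import *
s=cams.get_image('scene')
cv2.imwrite('pics/s6.png',cv2.resize(s['frame'][100:280,220:420],None,fx=3.2,fy=3.2))
"
```

```text
(no output)
```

View pics/s6.png

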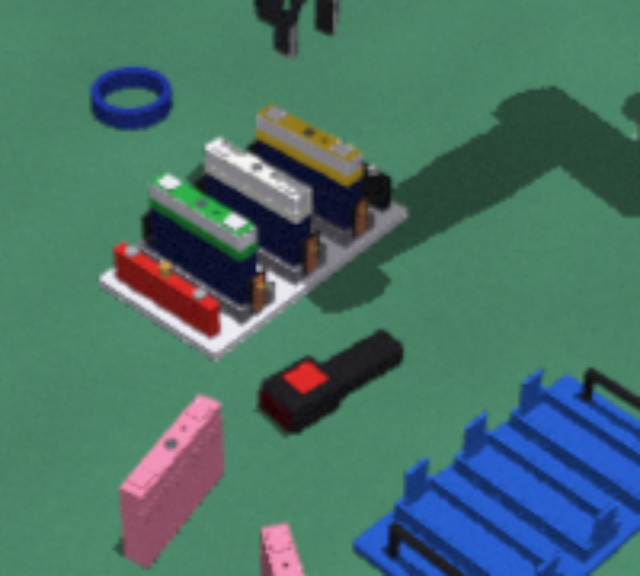

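All three cells stand upright and level in order: green (203,203), white (258,167), yellow (310,132). The gripper is clear and the scanner has not moved.

```bash
python3 -c "
from h import *
s=cams.get_image('scene')
for p in((203,203),(258,167),(310,132)): print(ray(s,(220+p[0]/3.2-.4,100+p[1]/3.2-.4),106).round(1))
from bench import ticket
print(ticket.job_done())
"
```

```text
[ 585.7 -188.8  106. ]
[ 511.2 -196.6  106. ]
[ 436.1 -205.6  106. ]
the job is handed in; nothing more can be done
None
```

The job is handed in: the green, white and yellow cells are seated upright in the red-end, middle and black-end nests, each measured within about 2 mm of its nest's estimated centre; the hand-in returned no verdict.

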